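# Pull the tube insert out of a centrifuge bucket with the extraction key

## Task

One tube insert is already out in the steel wash tray; its twin still sits at the bottom of one of the two centrifuge buckets, too deep for fingers. Take the extraction key from its stand, hook it under the slotted bridge of that insert, lift the insert out with the key and stand it upright in the tray beside the first one, then hang the key back in its stand. Leave the buckets, the first insert and the two tall bottles standing where they are.

Things in the scene. Friction and masses are not known exactly. Their poses are not given: they have to be found in the camera images.
- key: Extraction key, 158 mm tall, 150 g, hanging upright in the stand. Origin: middle of the underside of its foot; z up the rod, y along the foot. Flat steel foot 24 (y) x 7 (x) x 6 mm tall, its lowest 2 mm tapered to 21 x 5; rod 8 mm thick; flange 30 mm across, z = 104 to 108 mm; black handle above it. Half a turn about z makes no difference.
- stand: Key stand, fixed. Origin: on the bench below the point where the key hangs; z up. Grey base 100 x 90 x 10 mm (x = -38 to +62 mm), column at x = +40 to +52 mm, on top a steel fork 48 mm wide, prong tops at z = 130 mm, its 13 mm wide slot open towards the stand's -x (x = -24 to +19 mm). Lips at the prong ends (x = -24 to -21 mm) stand 4 mm above the prongs.
- stand_seat (a point): Where the middle of the flange's underside lies when the key hangs home: rod in the slot, flange resting on the prongs behind the lips. Stand's axes. As the key's foot lies across the slot, take it out by lifting 6 to 12 mm, moving 45 mm along the stand's -x past the lips, then up; hang it back the same way in reverse (at any turn about z).
- key_flange (a point): Middle of the underside of the key's flange, 104 mm above the key's origin. The handle, 18 mm (key x) x 44 mm (key y), stands 4 to 54 mm above this point; grip it across its 18 mm (fingers closing along the key's x) with the fingertips above the flange.
- bucket_1: Round aluminium centrifuge bucket that holds the insert to be retrieved; stands loose, 0.9 kg. Origin: centre of its underside; z up. 140 mm tall, 72 mm across, 92 mm over the two bosses on its sides (along its y), bore 64 mm, inner floor at z = 6 mm.
- bucket_2: The other bucket, same shape, empty.
- insert: Tube insert to be retrieved: grey cylinder 56 mm across, 62 mm tall, 0.16 to 0.26 kg, standing loose in bucket_1 with up to 4 mm play all round. Origin: centre of its underside; z up. Its top is a cup 50 mm wide with floor at z = 38 mm, spanned along y by a steel bridge 24 mm wide (x), z = 56 to 61 mm.
- insert_out: The insert that is already out, same shape, standing in the tray.
- tray: Steel wash tray, fixed, 170 mm (x) x 230 mm (y), rim 19 mm high, walls 3 mm. Origin: centre of its underside; z up; floor top at z = 3 mm.
- media_bottle: Square-shouldered clear bottle, 72 mm wide and 177 mm tall, standing loose. Origin: centre of its underside.
- water_bottle: Round white bottle, 74 mm wide and 164 mm tall, standing loose near the tray. Origin: centre of its underside.
- insert_slot (a point): Middle of the bridge's slot at its top, 61 mm above the insert's origin, insert's axes. Slot 29 mm (y) x 11 mm (x). The key's foot goes down through it with key y along insert y, turns freely with its underside 15 to 22 mm below this point, and after a quarter turn is drawn up into a 10.4 mm groove between 3 mm stops under the bridge (foot underside 11 mm below this point) and carries the insert.

How it is judged:
By the outcome, as a careful person would: the job done as asked, in the order asked, and still so for the second after the job is handed in, with the robot touching nothing.
It also fails if it takes over 66 s, if anything falls off the work surface, if the arm or the gripper's body presses on something with over 40 N, if the wrist force passes 120 N, or if a joint passes its speed limit or range.

## Robot

A 6-joint arm with a two-finger parallel gripper is mounted at the origin on a cart in front of the work surface, level with it; the furniture and walls round the work are solid. World frame = base frame: x ahead of the robot, y to its left, z up, the work surface at z = 0. Lengths are in m, angles in rad, forces in N, time in s.
With the tool pointing down it reaches from about 0.275 to 0.75 m from the base axis. Payload 10.2 kg.
Tool frame: the origin (TCP) lies midway between the tips of the shut fingers; the grasp point (between the pads) lies 19 mm behind it (env.hold_point_z is the distance from the TCP to the grasp point, in m); x points along the fingers, z is the direction in which the jaws open and shut, and the axes are right-handed (so a half turn about x gives the same grasp; the last joint's range is limited). The gripper opens to 85 mm and grips with 20 to 120 N. Pads are 22 mm wide; open, the fingers measure 114 mm over their backs; the gripper's body (76 mm by 85 mm) begins 54 mm behind the grasp point. The pads swing forward as they close: fully open they stand 13 mm farther back than shut.
Start: joints at [1.106, 0.313, 1.498, -0, 1.331, -0.223], TCP at [0.126, 0.51, 0.231] pointing down, gripper open.
Joint ranges: [-2.94, 2.94], [-0.97, 2.17], [0.19, 2.56], [-1.23, 4.37], [0.02, 3.11], [-2.88, 2.88]. Speed limits (rad/s): [2.39, 2.39, 3.01, 3.14, 3.14, 3.14].

## Interface

Orientations are given as a unit quaternion [x, y, z, w].
In Python, from bench import env, kinematics, monitor, eyes, job gives the robot as it stands. The module is installed in compiled form; this text tells all that it offers. Calls block until the motion is done:
- env.reach(position, orientation): joint-space move of the TCP to a pose.
- env.movel(position, velocity=0.15, frame=None, guard=None): straight line of the TCP; frame=None keeps the orientation; velocity is the mean speed in m/s. With guard (N) it stops when the force on the tool has changed by that much, and returns True; else False.
- env.set_joints(angles): joint-space move.
- env.release() and env.close_gripper(effort=None): open the fingers fully, or close them until they stop; effort is the grip in N (None keeps the last).
- env.hold(seconds).
- kinematics.ik(position, orientation): joint angles nearest the present ones, or None.
- monitor.sense(): the state.
- eyes.grab_frame(name): name is "side" or "top"; returns a dict with "frame" (480x640x3 uint8, red, green, blue), "mtx" (3x3 intrinsics, pixels), "k1" (the pictures are not rectified: a ray, as slopes to the right and down, at radius r is drawn at 1 + k1 r^2 times it, then the intrinsics apply), "view" (4x4, takes a point from world to camera coordinates). Camera axes: x right, y down, z forward; pixel columns grow to the right and rows downward; lengths in m; the calibration is good to about 2 mm. A picture is of the moment at which its call begins. There is no depth.
A pose or a line that the arm cannot do raises env.MotionError and nothing moves.
- job.hand_in(): hands the job in, once; it reports no verdict.
The state is a dict: "clock": time; "joints": joint angles; "qvel": joint speeds; "joint_efforts": joint torques, N m; "position": TCP position; "ee_rot": TCP orientation; "contact_force": force on the tool from outside, world axes, zero at the start; "ft_torque": the same for the moment, N m; "finger_gap": opening from 0.0 (shut) to 1.0 (fully open).
Only numpy, scipy, OpenCV 4.12 (cv2) and the standard library are available. Lean on these libraries where they do the work, as an engineer would, in place of code of your own. Each camera call takes 0.05 s, during which the arm holds its last target.

## Working session

There is one attempt and no reset: what is moved stays moved. The work goes in short steps, each a Python script; the robot and the scene stay as the last script left them, time stands still between calls to the robot, and variables do not carry over. Pictures are saved under pics/ and viewed, and the job is handed in when it is done.

```bash
mkdir -p pics; ls; python3 - <<'E'
from bench import env,kinematics,monitor,eyes,job
import cv2,numpy as np
for n in("side","top"):
    f=eyes.grab_frame(n);cv2.imwrite(f"pics/{n}0.png",f["frame"][:,:,::-1]);print(n,f["mtx"].tolist(),f["k1"],np.round(f["view"],4).tolist(), np.round(-f["view"][:3,:3].T@f["view"][:3,3],3))
s=monitor.sense();print(s)
E
```

```text
pics
side [[504.4525486408901, 0.0, 326.2596198340421], [0.0, 504.4525486408901, 239.39753301013857], [0.0, 0.0, 1.0]] -0.13065522814159616 [[0.9022, -0.431, -0.017, -0.4219], [-0.1925, -0.3671, -0.91, 0.25], [0.386, 0.8243, -0.4141, 0.6553], [0.0, 0.0, 0.0, 1.0]] [ 0.176 -0.63   0.492]
top [[528.0159326935612, 0.0, 327.3123514862032], [0.0, 528.0159326935612, 242.84378999696608], [0.0, 0.0, 1.0]] -0.15240207057455138 [[0.3558, -0.9346, -0.0015, -0.0626], [-0.9067, -0.3448, -0.2428, 0.5905], [0.2264, 0.0877, -0.9701, 0.8581], [0.0, 0.0, 0.0, 1.0]] [0.364 0.07  0.976]
{'clock': 0.1, 'joints': array([ 1.10557170e+00,  3.13388963e-01,  1.49833240e+00,  3.12265524e-06,
        1.33101496e+00, -2.23423222e-01]), 'qvel': array([-0.00063078, -0.00203182,  0.00124343,  0.00147818,  0.0016807 ,
       -0.00018965]), 'joint_efforts': array([ 4.24677593e-03, -4.12897861e+01, -2.60140371e+01, -6.51749588e-05,
        3.02186883e-03,  5.35603817e-05]), 'position': array([0.12563274, 0.50951709, 0.23080571]), 'ee_rot': array([-0.43621838,  0.55701957,  0.43587508,  0.55628736]), 'contact_force': array([-1.1934682 , -0.48452395,  0.28027596]), 'ft_torque': array([-0.023191  ,  0.02878869,  0.01267121]), 'finger_gap': 0.9996656691759763}
```

View pics/side0.png

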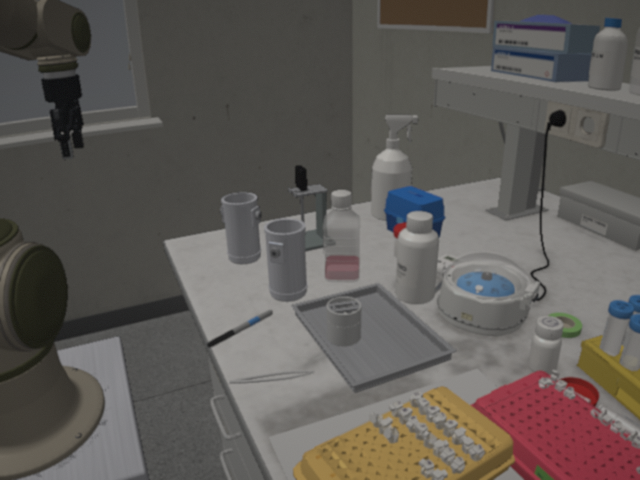

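View pics/top0.png

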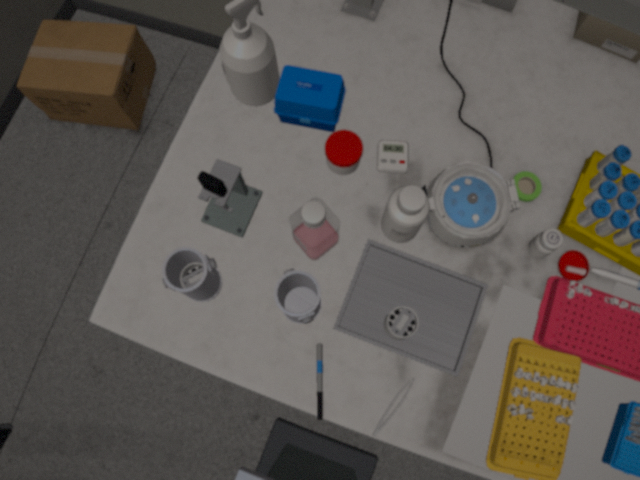

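Side view: the two buckets are at about (241,228) and (286,260), the key and stand at (305,200), and the tray with the first insert at (344,320). Top view: buckets at (190,272) and (299,297), stand at (230,200), tray at (410,303), first insert at (402,321). I'll zoom in on the top view.

```bash
cat > h.py <<'E'
import cv2,numpy as np
from bench import env,kinematics,monitor,eyes,job
from scipy.spatial.transform import Rotation as R
def ray(f,px):
    K=f["mtx"];V=np.array(f["view"]);k=f["k1"]
    p=cv2.undistortPoints(np.array([[px]],float),np.array(K),np.array([k,0,0,0,0.]))[0,0]
    d=V[:3,:3].T@np.array([p[0],p[1],1]);o=-V[:3,:3].T@V[:3,3];return o,d/np.linalg.norm(d)
def plane(f,px,z):
    o,d=ray(f,px);return o+d*(z-o[2])/d[2]
def tri(f1,p1,f2,p2):
    o1,d1=ray(f1,p1);o2,d2=ray(f2,p2)
    A=np.stack([d1,-d2],1);t=np.linalg.lstsq(A,o2-o1,rcond=None)[0]
    a=o1+d1*t[0];b=o2+d2*t[1];return (a+b)/2,np.linalg.norm(a-b)
def proj(f,P):
    V=np.array(f["view"]);P=np.atleast_2d(P).astype(float)
    return cv2.projectPoints(P,cv2.Rodrigues(V[:3,:3])[0],V[:3,3],np.array(f["mtx"]),np.array([f["k1"],0,0,0,0.]))[0][:,0]
def crop(f,name,x0,y0,w,h,s=5):
    im=f["frame"][y0:y0+h,x0:x0+w,::-1]
    im=cv2.resize(im,None,fx=s,fy=s,interpolation=cv2.INTER_CUBIC)
    for i in range(0,w,20): cv2.putText(im,str(x0+i),(i*s,10),0,.35,(0,255,255),1);cv2.line(im,(i*s,0),(i*s,4),(0,255,255),1)
    for i in range(0,h,20): cv2.putText(im,str(y0+i),(0,i*s+10),0,.35,(0,255,255),1)
    cv2.imwrite("pics/"+name,im)
E
python3 - <<'E'
from h import *
import pickle
f={n:eyes.grab_frame(n) for n in("side","top")}
pickle.dump(f,open("f0.pkl","wb"))
crop(f["top"],"t1.png",150,150,190,190,4) if 0 else crop(f["top"],"t1.png",160,155,160,150,4)
crop(f["top"],"t2.png",260,240,160,110,5)
crop(f["side"],"s1.png",215,160,150,145,4)
crop(f["top"],"t3.png",320,230,170,145,4)
E
```

```text
(no output)
```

View pics/t1.png

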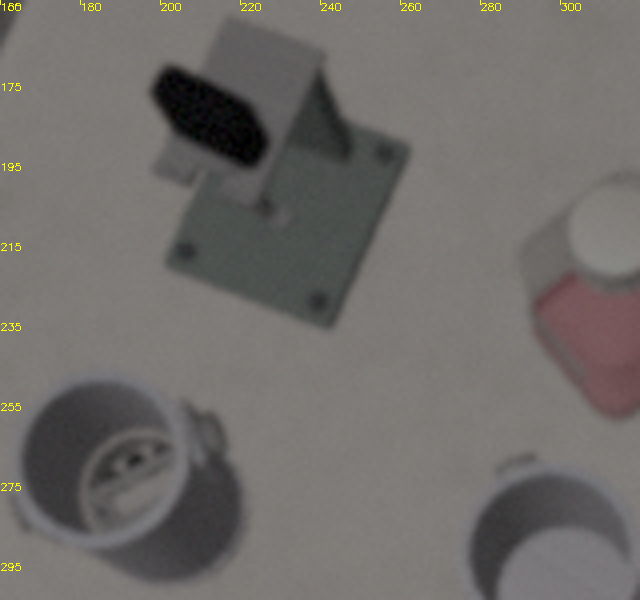

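View pics/t2.png

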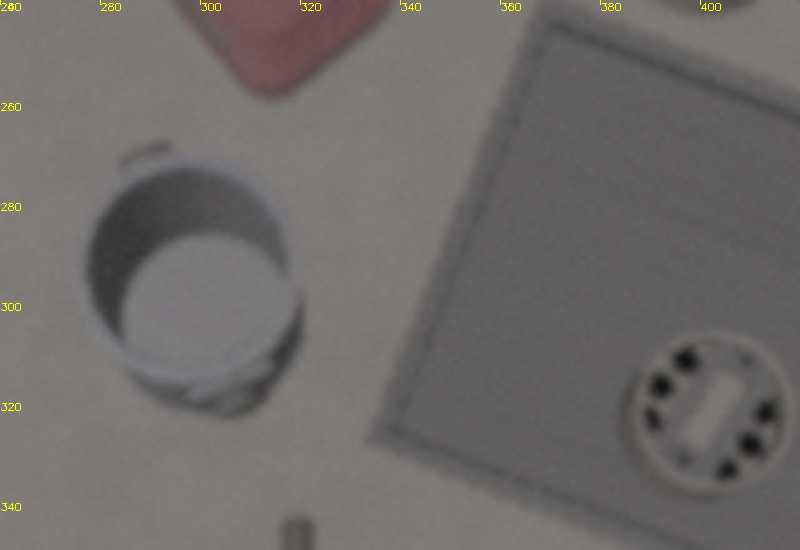

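View pics/s1.png

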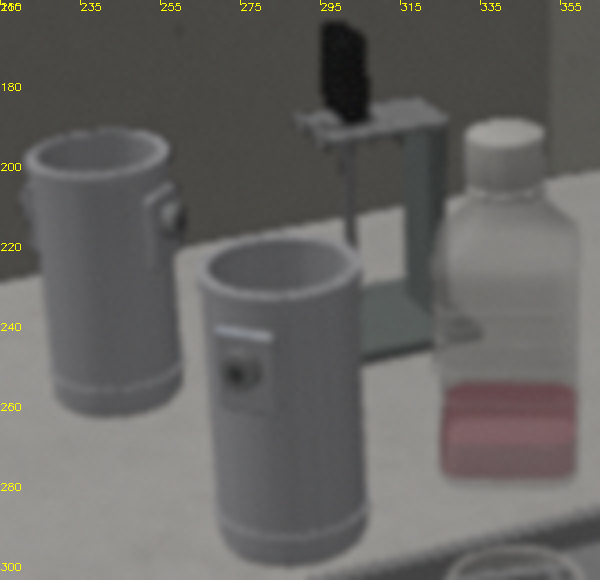

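View pics/t3.png

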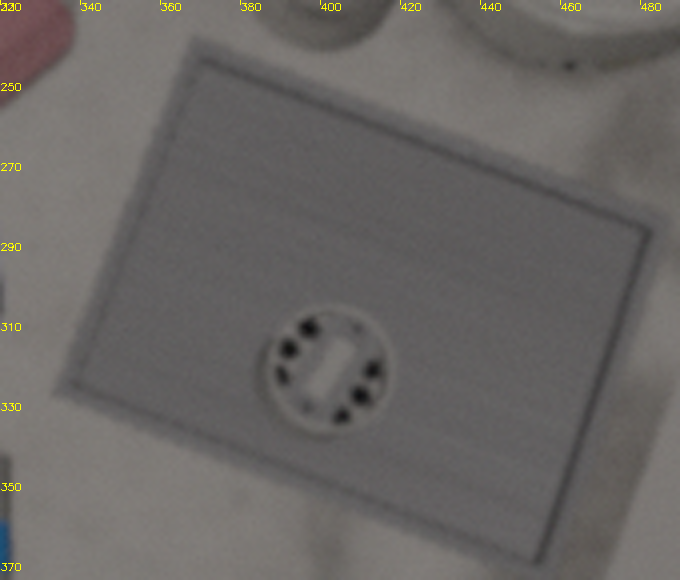

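Top-view crops: bucket_1, holding the insert, is the left one, with its rim centred near (186,270). The insert's cup and bridge are partly visible at (190,275). The right bucket at (297,292) is empty. The key handle is at (212,184), and the slot of the first insert is at (402,322).

```bash
python3 - <<'E'
from h import *
import pickle
f=pickle.load(open("f0.pkl","rb"))["top"]
fr=f["frame"].copy()
g=fr[235:310,150:230].astype(float)
g=np.clip((g-30)*2.0,0,255).astype(np.uint8)
s=9
im=cv2.resize(g[:66,:84],None,fx=s,fy=s,interpolation=cv2.INTER_CUBIC)[:,:,::-1].copy()
for i in range(0,80,10): cv2.putText(im,str(150+i),(i*s,10),0,.4,(0,255,255),1);cv2.line(im,(i*s,0),(i*s,6),(0,255,255),1)
for i in range(0,66,10): cv2.putText(im,str(235+i),(0,i*s+10),0,.4,(0,255,255),1);cv2.line(im,(0,i*s),(6,i*s),(0,255,255),1)
cv2.imwrite("pics/b1.png",im)
g=fr[160:230,185:270].astype(float); g=np.clip((g-10)*1.8,0,255).astype(np.uint8)
im=cv2.resize(g[:66],None,fx=s,fy=s,interpolation=cv2.INTER_CUBIC)[:,:,::-1].copy()
for i in range(0,80,10): cv2.putText(im,str(185+i),(i*s,10),0,.4,(0,255,255),1);cv2.line(im,(i*s,0),(i*s,6),(0,255,255),1)
for i in range(0,66,10): cv2.putText(im,str(160+i),(0,i*s+10),0,.4,(0,255,255),1);cv2.line(im,(0,i*s),(6,i*s),(0,255,255),1)
cv2.imwrite("pics/k1.png",im)
E
```

```text
(no output)
```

View pics/b1.png

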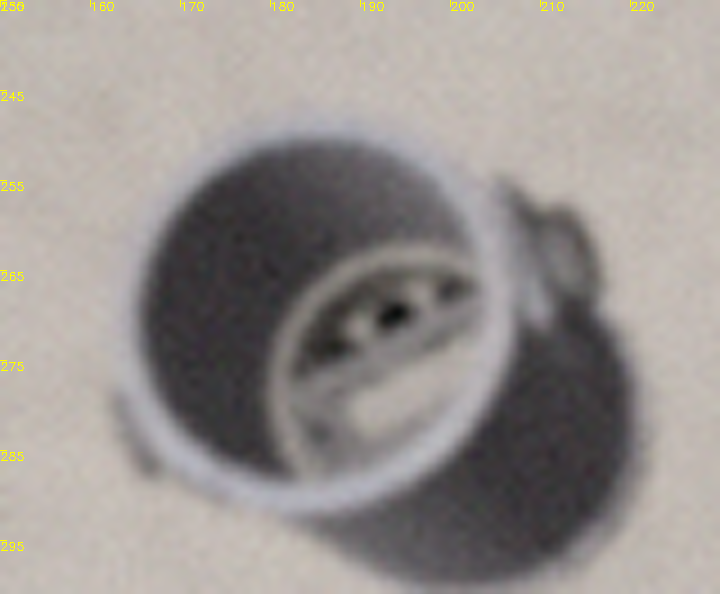

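View pics/k1.png

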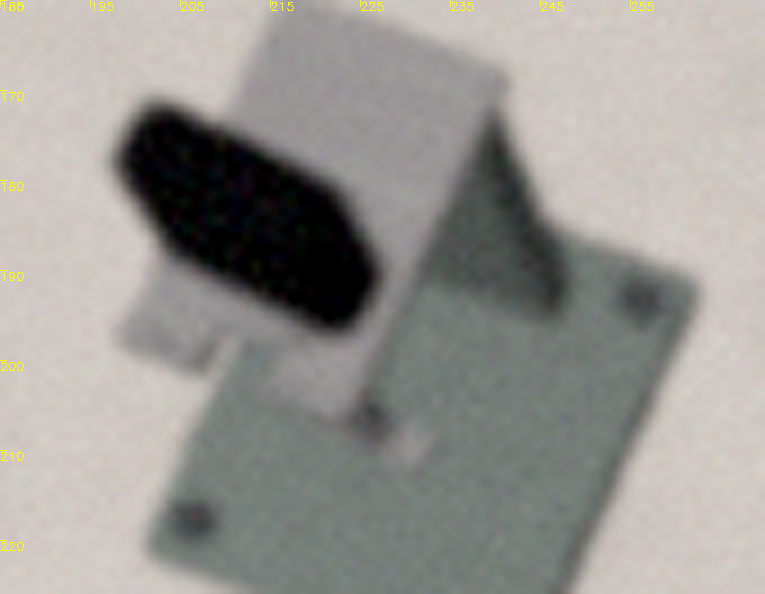

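```bash
python3 - <<'E'
from h import *
import pickle
from scipy.ndimage import map_coordinates,gaussian_filter
from scipy.optimize import least_squares
F=pickle.load(open("f0.pkl","rb"));f=F["top"]
g=gaussian_filter(f["frame"].astype(float).mean(2),0.7)
def edges(c,angs,r0,r1,sign):
    out=[]
    for a in angs:
        r=np.arange(r0,r1,.1);p=map_coordinates(g,[c[1]+r*np.sin(a),c[0]+r*np.cos(a)],order=1)
        d=np.gradient(p)*sign;i=d.argmax();out.append((c[0]+r[i]*np.cos(a),c[1]+r[i]*np.sin(a)))
    return np.array(out)
def circ(pts,z,r=None):
    W=np.array([plane(f,p,z)[:2] for p in pts])
    x0=[*W.mean(0)]+([.03] if r is None else [])
    fun=lambda x:np.hypot(W[:,0]-x[0],W[:,1]-x[1])-(x[2] if r is None else r)
    s=least_squares(fun,x0,loss="soft_l1",f_scale=.001);return s.x,np.abs(s.fun).max()
D=np.deg2rad
# bucket1 inner rim
e=edges((184.5,270),D(np.arange(110,300,6)),14,24,1)
print("b1 bore free",circ(e,.14),"r32",circ(e,.14,.032))
e=edges((297,289),D(np.arange(120,330,6)),14,24,1)
print("b2 bore free",circ(e,.14),"r32",circ(e,.14,.032))
# insert arc outer: clicked
c=lambda L:[((u+.5)/9-.5+150,(v+.5)/9-.5+235) for u,v in L]
A=c([(270,375),(285,330),(315,290),(350,262),(400,245),(280,440),(292,470)])
print("insert arc",circ(A,.068),circ(A,.068,.028))
# bridge edge and slot edge
for z,L in((.067,[(300,382),(475,318)]),(.067,[(365,390),(470,335)]),):
    P=[plane(f,p,z) for p in c(L)];d=P[1]-P[0];print("line",P[0][:2],P[1][:2],np.degrees(np.arctan2(d[1],d[0])))
print("slot corner", plane(f,c([(350,395)])[0],.067), plane(f,c([(358,425)])[0],.067))
# bosses b1
P=[plane(f,p,.12) for p in c([(560,250),(140,435)])];print("boss",P)
# insert_out circle
e=edges((402.5,322),D(np.arange(0,360,10)),12,20,1)
print("out",circ(e,.065))
def t3(u,v):return ((u+.5)/4-.5+320,(v+.5)/4-.5+230)
print("slot out",[np.round(plane(f,t3(*q),.064)[:2],4) for q in((350,338),(312,395),(322,345),(345,395))])
print("holes")
# tray rim outer corners
C=[plane(f,t3(*q),.019) for q in((197,40),(668,220),(545,572),(55,395))]
print("tray",np.round(C,4),"ctr",np.mean(C,0),[np.linalg.norm(C[i]-C[i-1]) for i in range(4)])
for n,(a,b) in dict(x=(0,3),x2=(1,2),y=(1,0),y2=(2,3)).items():
    d=C[a]-C[b];print(n,np.degrees(np.arctan2(d[1],d[0])))
# stand base corners on crop t1
def t1(u,v):return ((u+.5)/4-.5+160,(v+.5)/4-.5+155)
B=[plane(f,t1(*q),.010) for q in((410,148),(332,328),(166,265))]
print("base",np.round(B,4))
# handle
m=(f["frame"].max(2)<28).astype(np.uint8);m[:160]=0;m[205:]=0;m[:,:190]=0;m[:,232:]=0
n=cv2.findContours(m,0,2)[0];n=max(n,key=cv2.contourArea);print("handle blob",cv2.minAreaRect(n),cv2.contourArea(n))
print(n[:,0].tolist())
E
```

```text
b1 bore free (array([0.43454571, 0.34848669, 0.03133785]), np.float64(0.0011588877660145616)) r32 (array([0.43457433, 0.3476616 ]), np.float64(0.0015477069683131686))
b2 bore free (array([0.46398524, 0.16120071, 0.03192681]), np.float64(0.001404855429914996)) r32 (array([0.46394625, 0.16111953]), np.float64(0.001392585661705574))
insert arc (array([0.43394057, 0.34680877, 0.02846182]), np.float64(0.00035946285601034383)) (array([0.43394812, 0.34737387]), np.float64(0.00032444394743058255))
line [0.42661286 0.36851561] [0.45093488 0.34100688] -48.51829989499611
line [0.42986571 0.35568448] [0.4474645  0.34055835] -40.6790036294532
slot corner [0.42787119 0.35808044 0.067     ] [0.42299998 0.35413765 0.067     ]
boss [array([0.46333892, 0.3154518 , 0.12      ]), array([0.40286024, 0.37531601, 0.12      ])]
out (array([ 0.49132882, -0.01823309,  0.02336725]), np.float64(0.002438994375162335))
slot out [array([ 0.5064, -0.0222]), array([ 0.4774, -0.0149]), array([ 0.4993, -0.0118]), array([ 0.4824, -0.0283])]
holes
tray [[ 0.6202  0.0858  0.019 ]
 [ 0.6172 -0.1489  0.019 ]
 [ 0.4447 -0.1
[... 377 characters left out ...]
]]
handle blob ((212.30003356933594, 183.90000915527344), (29.96331024169922, 12.969194412231445), 26.56505012512207) 302.0
[[202, 173], [200, 175], [200, 176], [199, 177], [199, 178], [200, 179], [200, 180], [202, 182], [202, 183], [204, 185], [204, 186], [205, 187], [206, 187], [207, 188], [208, 188], [210, 190], [211, 190], [212, 191], [214, 191], [215, 192], [216, 192], [217, 193], [218, 193], [220, 195], [223, 195], [224, 194], [224, 193], [225, 192], [225, 188], [223, 186], [223, 185], [222, 184], [222, 183], [220, 181], [219, 181], [217, 179], [216, 179], [215, 178], [214, 178], [213, 177], [212, 177], [211, 176], [209, 176], [208, 175], [207, 175], [206, 174], [205, 174], [204, 173]]
```

```bash
python3 - <<'E'
from h import *
import pickle
F=pickle.load(open("f0.pkl","rb"));f=F["top"]
g=f["frame"]
def big(x0,y0,w,h,s,lo,k,name):
    a=np.clip((g[y0:y0+h,x0:x0+w].astype(float)-lo)*k,0,255).astype(np.uint8)
    im=cv2.resize(a,None,fx=s,fy=s,interpolation=cv2.INTER_CUBIC)[:,:,::-1].copy()
    for i in range(0,w,5): cv2.putText(im,str(x0+i),(i*s,10),0,.35,(0,255,255),1);cv2.line(im,(i*s,0),(i*s,6),(0,255,255),1)
    for i in range(0,h,5): cv2.putText(im,str(y0+i),(0,i*s+10),0,.35,(0,255,255),1);cv2.line(im,(0,i*s),(6,i*s),(0,255,255),1)
    cv2.imwrite("pics/"+name,im)
big(384,304,38,36,16,50,2.2,"out.png")
big(178,258,36,34,16,40,2.2,"ins.png")
E
```

```text
(no output)
```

View pics/out.png

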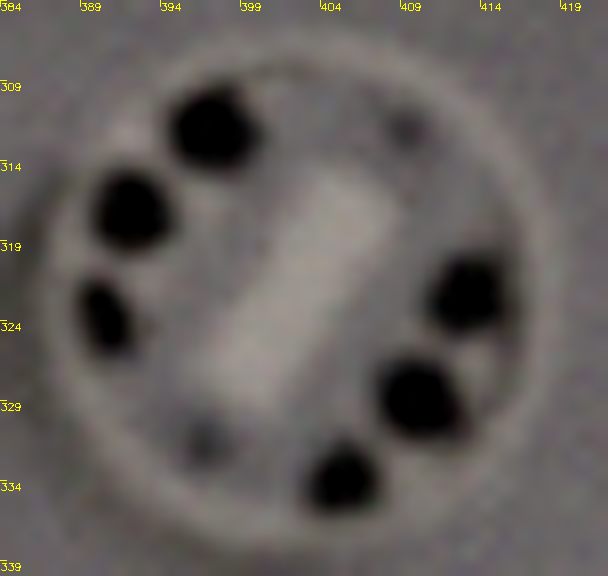

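View pics/ins.png

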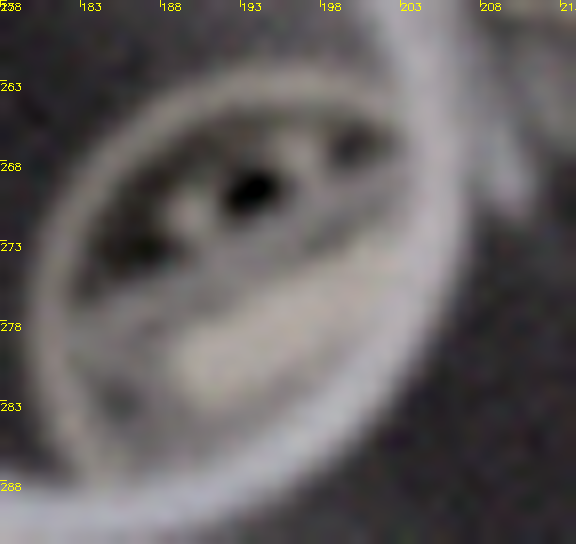

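```bash
python3 - <<'E'
from h import *
import pickle
F=pickle.load(open("f0.pkl","rb"));f=F["top"]
P=lambda u,v,x0,y0,z:plane(f,((u+.5)/16-.5+x0,(v+.5)/16-.5+y0),z)[:2]
a=P(405,130,384,304,.064);b=P(205,440,384,304,.064)
print("out dots",a,b,np.linalg.norm(a-b),(a+b)/2,np.degrees(np.arctan2(*(a-b)[::-1])))
from scipy.optimize import least_squares
# outer ring of out insert
pts=[(50,290),(70,170),(150,80),(280,30),(430,70),(520,170),(548,290),(520,420),(420,515),(330,545)]
W=np.array([P(u,v,384,304,.065) for u,v in pts])
print(least_squares(lambda x:np.hypot(*(W-x[:2]).T)-x[2],[.5,0,.028]).x)
d=P(120,400,178,258,.067)
e=[P(u,v,178,258,.067) for u,v in((75,305),(400,165))];t=e[1]-e[0];t/=np.linalg.norm(t);print("bridge edge",np.degrees(np.arctan2(*t[::-1])))
s=[P(u,v,178,258,.067) for u,v in((180,320),(380,225))];t2=s[1]-s[0];t2/=np.linalg.norm(t2);print("slot edge",np.degrees(np.arctan2(*t2[::-1])))
L=[(30,340),(50,235),(100,155),(180,90),(280,58),(45,410),(75,475),(340,65)]
W=np.array([P(u,v,178,258,.068) for u,v in L])
r=least_squares(lambda x:np.hypot(*(W-x[:2]).T)-.028,[.43,.34]).x;print("ring",r,least_squares(lambda x:np.hypot(*(W-x[:2]).T)-x[2],[.43,.34,.028]).x)
print("dot",d,"dot->ring ctr",r-d,np.linalg.norm(r-d),np.degrees(np.arctan2(*(r-d)[::-1])))
n=np.array([-t[1],t[0]]);print("edge offs",(e[0]-r)@n,(s[0]-r)@n,(s[0]-r)@t)
# handle top blob
print("handle",plane(f,(212.3,183.9),.158), "flange plane hits")
E
python3 - <<'E'
import sys;sys.path.insert(0,'.')
from h import *
import pickle
F=pickle.load(open("f0.pkl","rb"));f=F["side"]
crop(f,"s2.png",280,155,70,110,7)
E
```

```text
out dots [ 0.51154625 -0.02363169] [ 0.47233848 -0.01431533] 0.040299426719426296 [ 0.49194236 -0.01897351] -13.366456210455357
[ 0.49136375 -0.01834992  0.02750112]
bridge edge -45.18694004149436
slot edge -43.00742714208372
ring [0.4344194  0.34783641] [0.43420319 0.34660127 0.02897067]
dot [0.41896626 0.36081715] dot->ring ctr [ 0.01545314 -0.01298074] 0.020181650774103724 -40.03048318180362
edge offs 0.010208827431051344 0.0038654419419271815 -0.010748690020274678
handle [0.58069987 0.3579384  0.158     ] flange plane hits
```

View pics/s2.png

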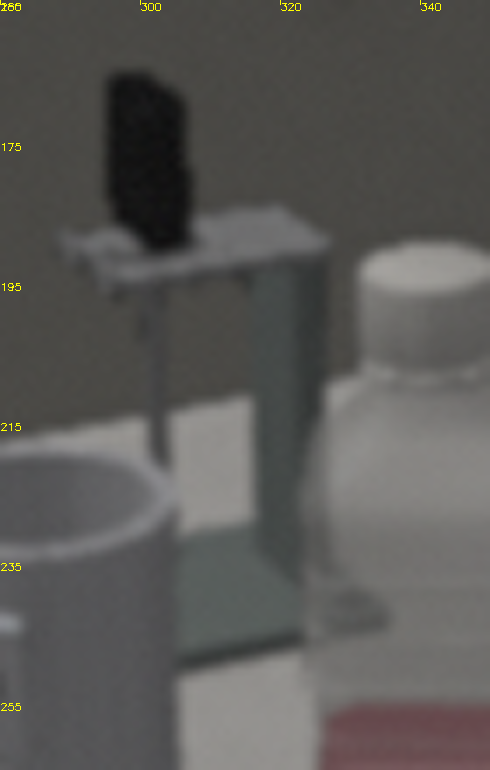

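```bash
python3 - <<'E'
from h import *
import pickle
F=pickle.load(open("f0.pkl","rb"));f=F["top"];s=F["side"]
m=(s["frame"].max(2)<42).astype(np.uint8)*255;w=np.zeros_like(m);w[158:196,288:315]=m[158:196,288:315]
n=max(cv2.findContours(w,0,2)[0],key=cv2.contourArea);M=cv2.moments(w,True);cs=(M["m10"]/M["m00"],M["m01"]/M["m00"]);print(cs,cv2.boundingRect(n))
m=(f["frame"].max(2)<30).astype(np.uint8);w=np.zeros_like(m);w[160:205,190:232]=m[160:205,190:232];M=cv2.moments(w,True);ct=(M["m10"]/M["m00"],M["m01"]/M["m00"])
print(ct,"handle centroid",tri(s,cs,f,ct))
# expected centre z .159
for a,b in(((204,173),(219,180.5)),((206,187),(220,195))):
  for z in(.184,.134):
    A=plane(f,a,z);B=plane(f,b,z);d=B-A;print(z,A[:2],B[:2],np.degrees(np.arctan2(d[1],d[0])))
# top-face/fork corner lines: fork edges in k1.png (s=9, origin 185,160)
k=lambda u,v:((u+.5)/9-.5+185,(v+.5)/9-.5+160)
Q=[plane(f,k(*q),.130)[:2] for q in((285,0),(508,72),(355,420),(118,330))];print("fork",np.round(Q,4))
for lab,P in(("pred handle top",[[.579+dx,.3556+dy,z] for z in(.184,.134) for dx,dy in((-.009,-.022),(-.009,.022),(.009,.022),(.009,-.022))]),):
    print(np.round(proj(f,P),1).tolist())
E
```

```text
(300.53846153846155, 177.69230769230768) (295, 166, 12, 25)
(212.4840579710145, 183.9391304347826) handle centroid (array([0.58001443, 0.35822135, 0.15711441]), np.float64(0.0019965625200099434))
0.184 [0.58620172 0.36934219] [0.58291436 0.34092457] -96.59865371298929
0.134 [0.60026535 0.38825894] [0.59677039 0.35804663] -96.5986537129894
0.184 [0.56538743 0.3562283 ] [0.56092433 0.32932882] -99.42055536508317
0.134 [0.57813656 0.37431685] [0.5733916  0.34571857] -99.42055536508289
fork [[0.6317 0.38  ]
 [0.6331 0.3332]
 [0.5584 0.3324]
 [0.5589 0.3824]]
[[219.9, 189.1], [195.3, 180.1], [199.9, 170.4], [224.4, 179.2], [225.7, 199.2], [202.3, 190.6], [206.6, 181.3], [229.9, 189.7]]
```

```bash
cat >> h.py <<'E'
def quat(deg):
    t=np.deg2rad(deg);x=np.array([0,0,-1.]);z=np.array([np.cos(t),np.sin(t),0]);y=np.cross(z,x)
    return R.from_matrix(np.stack([x,y,z],1)).as_quat()
def jaw(q):
    z=R.from_quat(q).as_matrix()[:,2];return np.degrees(np.arctan2(z[1],z[0]))
E
python3 - <<'E'
from h import *
import pickle
F=pickle.load(open("f0.pkl","rb"));f=F["top"]
print("media cap",plane(f,(313,211),.177),"water cap",plane(f,(411,198),.164))
s=monitor.sense();print(jaw(s["ee_rot"]),env.hold_point_z)
for nm,p in(("stand",(.58,.357,.142)),("bucket",(.434,.347,.17)),("tray",(.505,-.092,.17))):
  for th in range(-180,180,30):
    q=kinematics.ik(p,quat(th-7 if nm=="stand" else th+17));print(nm,th,None if q is None else np.round(q,2))
E
```

```text
media cap [0.59042506 0.18174115 0.177     ] water cap [0.67159541 0.04270874 0.164     ]
76.14809443187377 0.0187
stand -180 [ 0.38  0.73  1.07 -0.    1.34 -2.64]
stand -150 None
stand -120 [0.38 0.73 1.07 0.   1.34 2.6 ]
stand -90 [ 0.38  0.73  1.07 -0.    1.34  2.07]
stand -60 [ 0.38  0.73  1.07 -0.    1.34  1.55]
stand -30 [ 0.38  0.73  1.07 -0.    1.34  1.03]
stand 0 [ 0.38  0.73  1.07 -0.    1.34  0.5 ]
stand 30 [ 0.38  0.73  1.07 -0.    1.34 -0.02]
stand 60 [ 0.38  0.73  1.07 -0.    1.34 -0.54]
stand 90 [ 0.38  0.73  1.07 -0.    1.34 -1.07]
stand 120 [ 0.38  0.73  1.07 -0.    1.34 -1.59]
stand 150 [ 0.38  0.73  1.07  0.    1.34 -2.12]
bucket -180 None
bucket -150 [ 0.46  0.43  1.49 -0.    1.22  2.78]
bucket -120 [ 0.46  0.43  1.49 -0.    1.22  2.26]
bucket -90 [ 0.46  0.43  1.49 -0.    1.22  1.74]
bucket -60 [ 0.46  0.43  1.49 -0.    1.22  1.21]
bucket -30 [ 0.46  0.43  1.49 -0.    1.22  0.69]
bucket 0 [ 0.46  0.43  1.49 -0.    1.22  0.17]
bucket 30 [ 0.46  0.43  1.49 -0.    1.22 -0.36]
bucket 60 [ 0.46  0.43  1.49 -0.    1.22 -0.88]
bucket 90 [ 0.46  0.43  1.49 -0.    1.22 -1.4 ]
bucket 120 [ 0.46  0.43  1.49 -0.    1.22 -1.93]
bucket 150 [ 0.46  0.43  1.49 -0.    1.22 -2.45]
tray -180 [-0.41  0.34  1.62 -0.    1.18  2.44]
tray -150 [-0.41  0.34  1.62 -0.    1.18  1.91]
tray -120 [-0.41  0.34  1.62 -0.    1.18  1.39]
tray -90 [-0.41  0.34  1.62 -0.    1.18  0.87]
tray -60 [-0.41  0.34  1.62 -0.    1.18  0.34]
tray -30 [-0.41  0.34  1.62 -0.    1.18 -0.18]
tray 0 [-0.41  0.34  1.62 -0.    1.18 -0.71]
tray 30 [-0.41  0.34  1.62 -0.    1.18 -1.23]
tray 60 [-0.41  0.34  1.62 -0.    1.18 -1.75]
tray 90 [-0.41  0.34  1.62 -0.    1.18 -2.28]
tray 120 [-0.41  0.34  1.62 -0.    1.18 -2.8 ]
tray 150 None
```

```bash
python3 - <<'E'
from h import *
q=quat(-7)
env.reach([.580,.357,.235],q)
env.movel([.580,.357,.145],velocity=.15,guard=15)
s=monitor.sense();print(s["position"],s["contact_force"])
env.close_gripper(50)
s=monitor.sense();print(s["clock"],s["position"],jaw(s["ee_rot"]),s["contact_force"],s["finger_gap"]*85)
for n in("top","side"):
    f=eyes.grab_frame(n);crop(f,f"g_{n}.png",*((185,150,100,90) if n=="top" else (260,130,100,90)),6)
E
```

```text
[0.58032453 0.35738689 0.14627245] [-0.28431186  0.60096132 -0.03013958]
3.325 [0.58009316 0.3569784  0.14523067] -7.001939532642984 [-0.08529761 -0.62166935  1.40864186] 17.23790672944585
```

View pics/g_side.png

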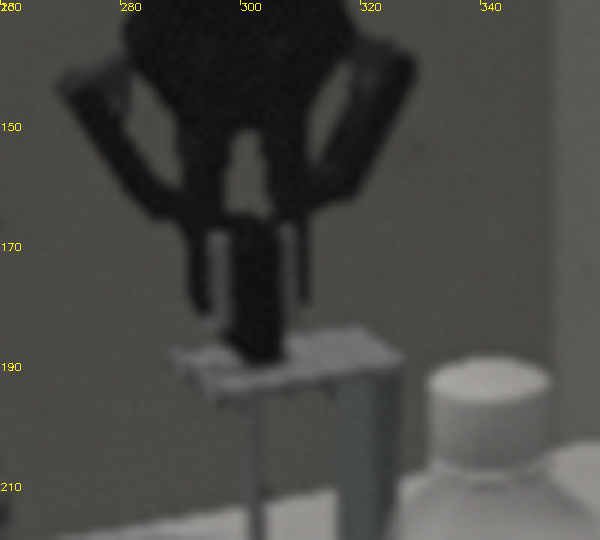

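The side view shows the handle gripped at (302,175), with the fingertips above the flange. Next I'll take the key out of the stand.

```bash
python3 - <<'E'
from h import *
p=monitor.sense()["position"]
env.movel([p[0],p[1],p[2]+.009],velocity=.06)
print(monitor.sense()["contact_force"])
print(env.movel([p[0]-.05,p[1],p[2]+.009],velocity=.1,guard=15))
s=monitor.sense();print(s["position"],s["contact_force"])
env.movel([p[0]-.05,p[1],.30],velocity=.2)
s=monitor.sense();print(s["clock"],s["position"],s["contact_force"],s["finger_gap"]*85)
import pickle
F={n:eyes.grab_frame(n) for n in("side","top")};pickle.dump(F,open("f1.pkl","wb"))
t=proj(F["side"],s["position"])[0].astype(int);u=proj(F["top"],s["position"])[0].astype(int);print(t,u)
crop(F["side"],"h_s.png",max(t[0]-40,0),max(t[1]-30,0),80,110,6)
crop(F["top"],"h_t.png",max(u[0]-50,0),max(u[1]-40,0),110,90,6)
E
```

```text
[ 0.46904775  0.73667659 -1.8927242 ]
False
[0.53049746 0.35693303 0.15426513] [-0.30035353 -0.79566176 -1.07769977]
5.2583 [0.52997011 0.35680437 0.29843607] [ 0.02385709  0.42965172 -1.70525424] 17.43473889094715
[276 115] [177 181]
```

View pics/h_s.png

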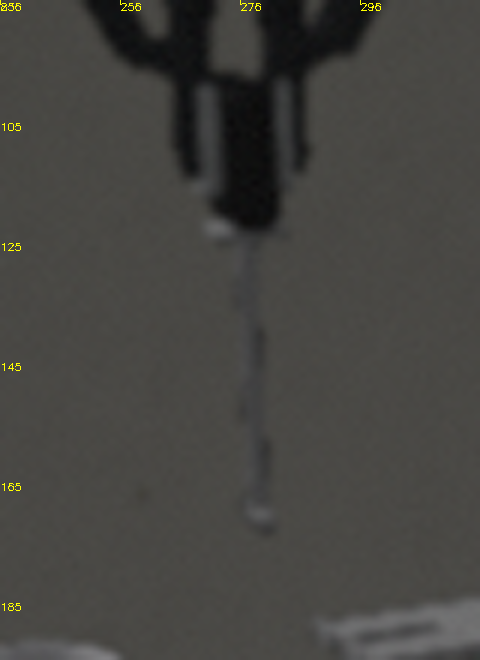

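View pics/h_t.png

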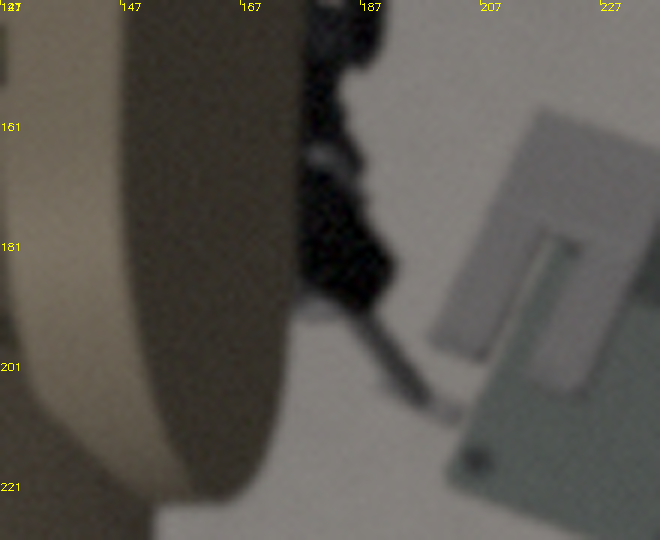

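```bash
python3 - <<'E'
from h import *
import pickle
F=pickle.load(open("f1.pkl","rb"));t=F["top"];s=F["side"]
k=lambda u,v:((u+.5)/6-.5+127,(v+.5)/6-.5+141)
c=lambda u,v:((u+.5)/6-.5+236,(v+.5)/6-.5+85)
p=monitor.sense()["position"];print(p, jaw(monitor.sense()["ee_rot"]))
P=np.array([p[0],p[1],p[2]-.1192])
print("pred foot px top",proj(t,P),"side",proj(s,P), "ends",proj(t,[P+[-.0015,-.012,.003],P+[.0015,.012,.003]]))
print("foot tri",tri(t,k(428,400),s,c(260,518)), plane(t,k(428,400),P[2]+.003))
Fl=[p[0],p[1],p[2]-.0132];print("flange pred side",proj(s,Fl),"obs",c(246,228), "foot obs",c(260,516),"top foot obs",k(428,400))
Rm=[p[0],p[1],p[2]-.06];print("rod pred top",proj(t,Rm))
fk=[plane(t,k(*q),.130)[:2] for q in((433,340),(485,362),(533,385),(580,402),(548,232),(585,248))];print("fork front pts",np.round(fk,4))
E
```

```text
[0.52987397 0.35683622 0.29836105] -7.006123542069141
pred foot px top [[197.2901541  207.53697057]] side [[279.36767103 171.3885605 ]] ends [[203.20972456 210.32143355]
 [190.52285829 203.61868199]]
foot tri (array([0.52948388, 0.35578641, 0.18067927]), np.float64(0.0018005667168721495)) [0.53004135 0.35500185 0.18216105]
flange pred side [[276.75019358 122.27616644]] obs (276.5833333333333, 122.58333333333334) foot obs (278.9166666666667, 170.58333333333331) top foot obs (197.91666666666669, 207.25)
rod pred top [[187.91912273 195.37526947]]
fork front pts [[0.5578 0.3799]
 [0.5571 0.363 ]
 [0.5556 0.3473]
 [0.5557 0.3327]
 [0.5993 0.3621]
 [0.5986 0.3501]]
```

```bash
python3 - <<'E'
from h import *
import pickle
F=pickle.load(open("f1.pkl","rb"))
def big(f,x0,y0,w,h,s,lo,k,name):
    a=np.clip((f["frame"][y0:y0+h,x0:x0+w].astype(float)-lo)*k,0,255).astype(np.uint8)
    im=cv2.resize(a,None,fx=s,fy=s,interpolation=cv2.INTER_CUBIC)[:,:,::-1].copy()
    for i in range(0,w,5): cv2.putText(im,str(x0+i),(i*s,10),0,.35,(0,255,255),1);cv2.line(im,(i*s,0),(i*s,6),(0,255,255),1)
    for i in range(0,h,5): cv2.putText(im,str(y0+i),(0,i*s+10),0,.35,(0,255,255),1);cv2.line(im,(0,i*s),(6,i*s),(0,255,255),1)
    cv2.imwrite("pics/"+name,im)
big(F["top"],175,180,60,45,13,30,1.8,"kf.png")
big(F["side"],262,105,36,80,7,30,2.5,"ks.png")
E
```

```text
(no output)
```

View pics/kf.png

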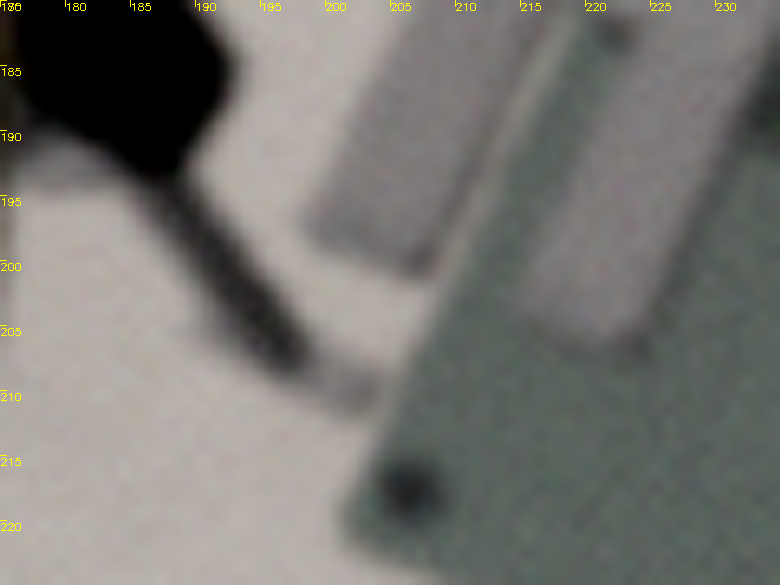

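View pics/ks.png

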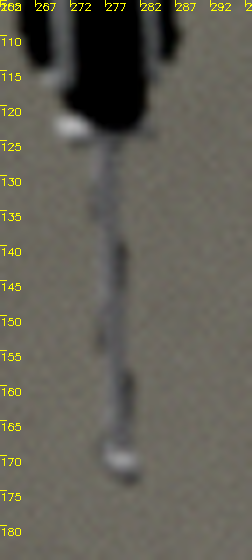

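The foot is at about (197,207) in the top view and (279,171) in the side view, within about 1 mm of the position predicted under the TCP. The key is therefore centred and vertical. Next I'll go over bucket_1 and lower the key with a force guard.

```bash
cat >> h.py <<'E'
DZ=.1192  # TCP above key foot underside
E
python3 - <<'E'
from h import *
c=(.434,.347)
env.reach([*c,.300],quat(47))
env.movel([*c,.194],velocity=.15,guard=8)
env.hold(.2)
s=monitor.sense();print(s["clock"],s["position"],s["contact_force"],jaw(s["ee_rot"]))
hit=env.movel([*c,.168],velocity=.03,guard=5)
s=monitor.sense();print(hit,s["clock"],s["position"],"foot below slot top",.067-(s["position"][2]-DZ),s["contact_force"],s["ft_torque"])
for n in("top","side"):
    f=eyes.grab_frame(n);cv2.imwrite(f"pics/in_{n}.png",f["frame"][:,:,::-1])
E
```

```text
7.275 [0.43428435 0.34714509 0.1947678 ] [ 0.92649358  0.15118308 -1.72871326] 46.99885983315758
False 8.2917 [0.43409534 0.34706519 0.16820541] foot below slot top 0.01799459306287396 [-0.24181548  0.53826941 -0.80320776] [ 0.01820544 -0.02520548  0.02949015]
```

View pics/in_top.png

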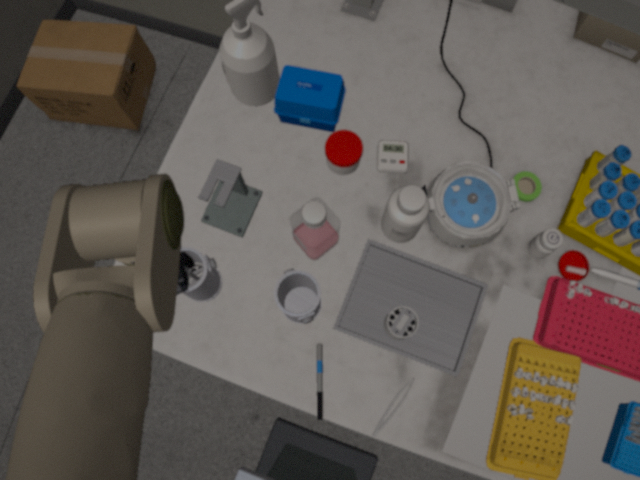

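No contact on the way down, so the foot is through the slot. The top view shows the arm over bucket_1, with the other items unmoved. Next come the quarter turn and the draw-up.

```bash
python3 - <<'E'
from h import *
c=monitor.sense()["position"].copy();c=np.array([.434,.347,.168])
for th in(17,-13,-43):
    env.set_joints(kinematics.ik(c,quat(th)))
    s=monitor.sense();print(th,np.round(s["position"],4),np.round(s["contact_force"],2),np.round(s["ft_torque"],3))
    if np.linalg.norm(s["contact_force"])>12: break
hit=env.movel([*c[:2],.174],velocity=.03,guard=6)
s=monitor.sense();print(hit,s["position"],s["contact_force"])
for z in(.177,.181,.190):
    env.movel([*c[:2],z],velocity=.03);env.hold(.15)
    s=monitor.sense();print(s["clock"],np.round(s["position"],4),np.round(s["contact_force"],2),np.round(s["ft_torque"],3))
E
```

```text
17 [0.434  0.347  0.1681] [-0.85  0.13 -0.9 ] [ 0.023 -0.035 -0.004]
-13 [0.434 0.347 0.168] [-0.57  0.83 -1.13] [0.016 0.029 0.041]
-43 [0.434 0.347 0.168] [-0.12  0.54 -1.37] [-0.024 -0.012  0.05 ]
False [0.43409673 0.34705619 0.17429391] [ 0.46208324 -0.16784044 -1.75573982]
10.8417 [0.4338 0.3469 0.1767] [ 0.68 -0.12 -2.74] [ 0.001 -0.048  0.027]
11.275 [0.434  0.347  0.1809] [ 0.36  0.28 -3.99] [0.026 0.005 0.015]
11.875 [0.4339 0.347  0.1898] [ 0.07  0.52 -3.23] [ 0.019  0.022 -0.003]
```

The load rose by about 2 N, so the insert is hanging on the key. I'll lift it out.

```bash
python3 - <<'E'
from h import *
c=(.434,.347)
print(env.movel([*c,.34],velocity=.12,guard=10))
print(env.movel([*c,.362],velocity=.12))
s=monitor.sense();print(s["clock"],np.round(s["position"],4),np.round(s["contact_force"],2))
for n in("top","side"):
    f=eyes.grab_frame(n);cv2.imwrite(f"pics/up_{n}.png",f["frame"][:,:,::-1])
print(kinematics.ik([.505,-.092,.362],quat(-43)))
E
```

```text
False
False
13.6083 [0.4341 0.347  0.3617] [-0.2  -0.42 -4.64]
[-4.08754538e-01  2.31526221e-01  1.26948742e+00 -4.44089210e-16
  1.64057901e+00  3.41737040e-01]
```

View pics/up_side.png

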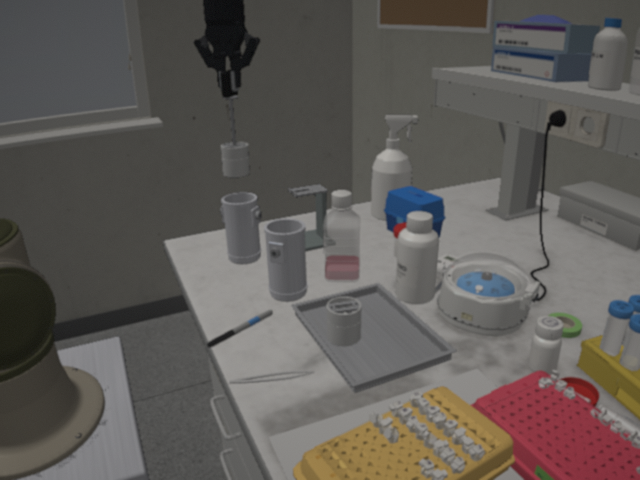

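```bash
python3 - <<'E'
from h import *
c=(.505,-.092)
env.movel([*c,.362],velocity=.22)
env.movel([*c,.20],velocity=.13)
env.hold(.2)
s=monitor.sense();print(s["clock"],np.round(s["position"],4),np.round(s["contact_force"],2))
for n in("top","side"):
    f=eyes.grab_frame(n);cv2.imwrite(f"pics/tr_{n}.png",f["frame"][:,:,::-1])
E
```

```text
17.4833 [ 0.5051 -0.0921  0.2004] [ 0.04 -0.   -3.52]
```

View pics/tr_side.png

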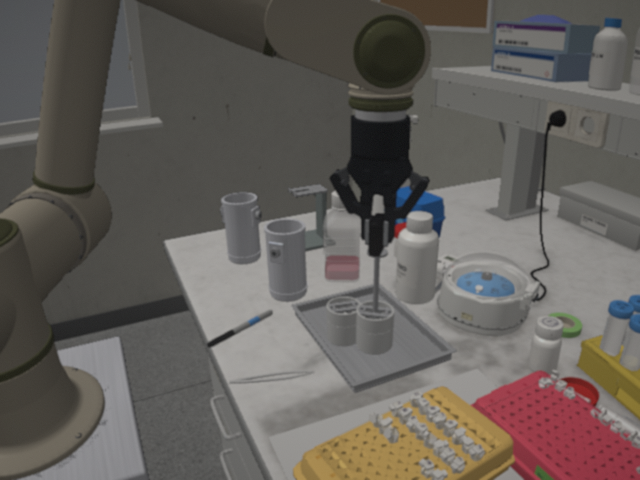

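The insert hangs at (375,327), beside and clear of the first one at (344,320). I'll lower it until it touches the tray.

```bash
python3 - <<'E'
from h import *
c=(.505,-.092)
for z in(.180,.176,.174,.172,.170,.168,.1652):
    hit=env.movel([*c,z],velocity=.04,guard=10)
    s=monitor.sense();print(hit,round(s["clock"],2),np.round(s["position"],4),np.round(s["contact_force"],2))
env.hold(.2)
s=monitor.sense();print(np.round(s["contact_force"],2))
E
```

```text
False 18.23 [ 0.5051 -0.092   0.1801] [-0.11 -0.56 -3.86]
False 18.48 [ 0.5049 -0.0919  0.1758] [ 0.42  0.97 -3.55]
False 18.73 [ 0.5049 -0.092   0.1739] [-1.1  0.3 -3.7]
False 18.98 [ 0.5051 -0.0921  0.1722] [ 0.21  0.34 -1.88]
False 19.23 [ 0.505 -0.092  0.17 ] [-0.06 -0.12 -1.61]
False 19.48 [ 0.5049 -0.092   0.1679] [-0.27  0.62 -1.43]
False 19.73 [ 0.5049 -0.092   0.165 ] [-0.24 -0.14 -1.43]
[ 0.61  0.04 -1.42]
```

```bash
python3 - <<'E'
from h import *
c=np.array([.505,-.092,.1652])
for th in(-13,17,47):
    env.set_joints(kinematics.ik(c,quat(th)))
    s=monitor.sense();print(th,np.round(s["contact_force"],2),np.round(s["ft_torque"],3))
for z in(.170,.174,.178,.184,.190):
    hit=env.movel([*c[:2],z],velocity=.03,guard=3.5)
    s=monitor.sense();print(hit,round(s["clock"],2),np.round(s["position"],4),np.round(s["contact_force"],2))
    if hit: break
for n in("top","side"):
    f=eyes.grab_frame(n);cv2.imwrite(f"pics/rl_{n}.png",f["frame"][:,:,::-1])
f=f;crop(f,"rl.png",300,200,140,170,3)
E
```

```text
-13 [ 0.13 -0.26 -1.73] [ 0.031 -0.039 -0.031]
17 [-0.19 -0.57 -1.58] [-0.018 -0.044 -0.051]
47 [-0.2   0.91 -1.48] [ 0.048  0.015 -0.053]
False 21.94 [ 0.5051 -0.092   0.1703] [-0.21  0.27 -1.7 ]
False 22.23 [ 0.5051 -0.0921  0.1742] [-0.16 -0.16 -1.17]
False 22.51 [ 0.5051 -0.092   0.1782] [ 0.1   0.37 -1.52]
False 22.86 [ 0.5051 -0.092   0.1842] [ 0.18 -0.04 -1.99]
False 23.21 [ 0.5051 -0.092   0.1902] [ 0.85  0.19 -1.77]
```

View pics/rl.png

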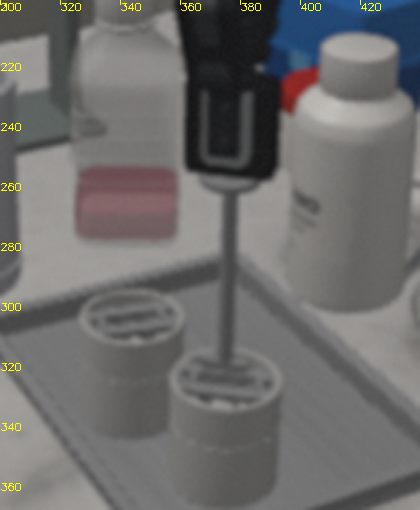

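The foot is free and the second insert stands upright at (375,345). Next I'll hang the key back.

```bash
python3 - <<'E'
from h import *
env.movel([.505,-.092,.325],velocity=.2)
env.reach([.530,.357,.325],quat(-7))
env.movel([.530,.357,.1545],velocity=.15,guard=10)
print(env.movel([.5801,.357,.1545],velocity=.07,guard=6))
s=monitor.sense();print(round(s["clock"],2),np.round(s["position"],4),np.round(s["contact_force"],2))
for z in(.149,.147,.1455,.1445):
    h=env.movel([.5801,.357,z],velocity=.03,guard=5)
    s=monitor.sense();print(h,round(s["clock"],2),np.round(s["position"],4),np.round(s["contact_force"],2))
    if h: break
f=eyes.grab_frame("side");crop(f,"hb.png",260,130,100,100,6)
E
```

```text
False
27.93 [0.5798 0.3571 0.1545] [ 0.53 -0.26 -1.65]
False 28.27 [0.5799 0.357  0.1487] [ 0.53 -0.32 -1.56]
False 28.52 [0.5801 0.357  0.1469] [-0.56 -0.14 -0.97]
False 28.77 [0.5801 0.357  0.1454] [-0.1   0.27 -1.1 ]
False 29.02 [0.5802 0.357  0.1452] [-2.51 -0.81  3.94]
```

View pics/hb.png

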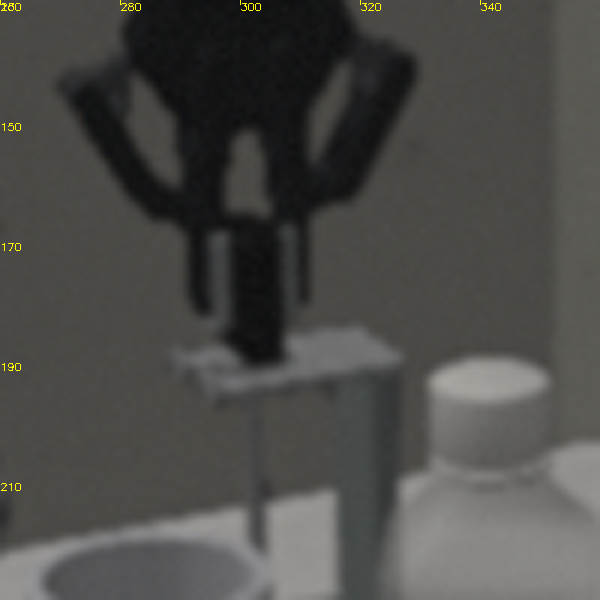

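The flange touched down at TCP z = 0.1452, the same height as at the grasp, and the view at (302,185) matches the original hang. I'll release and back off.

```bash
python3 - <<'E'
from h import *
env.release();env.hold(.2)
env.movel([.5801,.357,.26],velocity=.12)
env.set_joints([1.106,.313,1.498,0,1.331,-.223])
env.hold(.5)
s=monitor.sense();print(s["clock"],s["contact_force"])
import pickle
F={n:eyes.grab_frame(n) for n in("side","top")};pickle.dump(F,open("f2.pkl","wb"))
F0=pickle.load(open("f0.pkl","rb"))
for n in F: cv2.imwrite(f"pics/end_{n}.png",F[n]["frame"][:,:,::-1])
d=np.abs(F["top"]["frame"].astype(int)-F0["top"]["frame"]).max(2)
d=cv2.blur(d.astype(np.uint8),(3,3))
m=(d>22).astype(np.uint8);print([(tuple(x[:4]),x[4]) for x in cv2.connectedComponentsWithStats(m)[2][1:] if x[4]>8])
E
```

```text
33.3 [ 0.64740339 -0.83258936  0.38324135]
[((np.int32(180), np.int32(262), np.int32(19), np.int32(26)), np.int32(111)), ((np.int32(189), np.int32(266), np.int32(14), np.int32(12)), np.int32(76)), ((np.int32(441), np.int32(315), np.int32(5), np.int32(6)), np.int32(23)), ((np.int32(425), np.int32(319), np.int32(6), np.int32(12)), np.int32(34)), ((np.int32(435), np.int32(318), np.int32(5), np.int32(5)), np.int32(23)), ((np.int32(432), np.int32(324), np.int32(3), np.int32(4)), np.int32(11)), ((np.int32(451), np.int32(332), np.int32(7), np.int32(6)), np.int32(34)), ((np.int32(446), np.int32(336), np.int32(5), np.int32(6)), np.int32(25)), ((np.int32(440), np.int32(339), np.int32(4), np.int32(3)), np.int32(10))]
```

View pics/end_top.png

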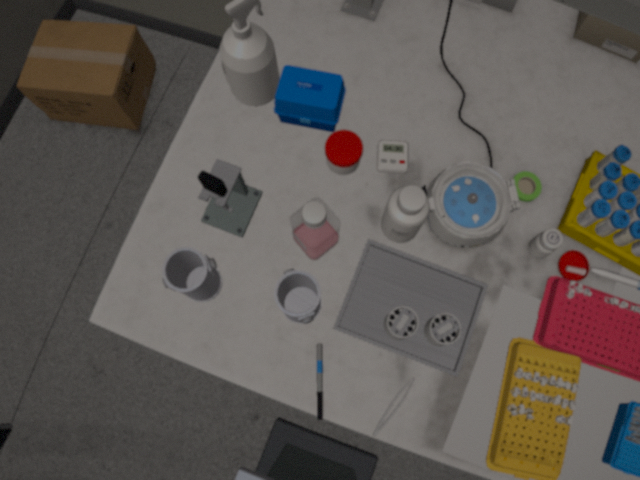

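View pics/end_side.png

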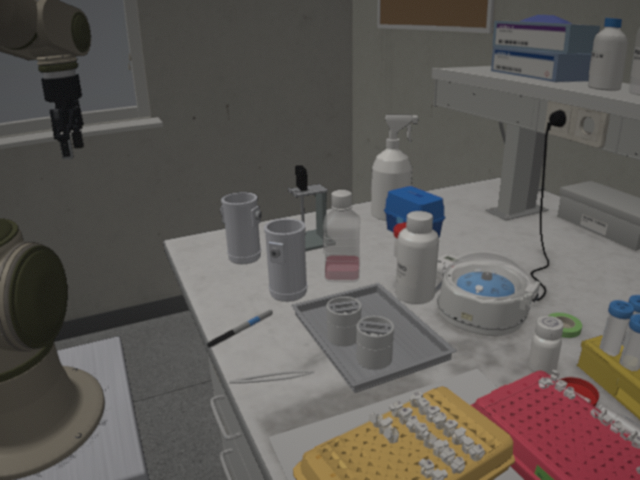

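Only two areas changed: the inside of bucket_1 at (188,272), which is now empty, and the new insert at (443,328). The key hangs at (212,184) as before.

```bash
python3 -c "
from h import *
job.hand_in()"
```

```text
the job is handed in; nothing more can be done
```

The job is done and handed in at about 33 s on the robot's clock, well under the 66 s limit. I took the key from its stand and hooked the insert in bucket_1 with a quarter turn. I then lifted it out, stood it upright in the tray beside the first insert, and hung the key back in the stand.

**Final pictures:** comparing the top view before and after, only two places changed: bucket_1 is now empty and the new insert stands in the tray. The key hangs as it did at the start. The buckets, the first insert and both bottles show no movement.

**Forces:** the weight on the tool rose by about 2 N when the insert lifted, and dropped off at the tray floor height I had predicted. No reading was above about 5 N.

**Disagreements:** none of the last checks failed. The early picture estimates of the insert and stand positions differed by 1–3 mm, but all the fits went in without jamming.

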